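# Find the spacer that packs the spring-jaw holder

### The arm

A 6-joint arm with a two-finger parallel gripper is mounted at the origin on a cart in front of the work surface, level with it; the furniture and walls round the work are solid. World frame = base frame: x ahead of the robot, y to its left, z up, the work surface at z = 0. Lengths are in m, angles in rad, forces in N, time in s.
With the tool pointing down it reaches from about 0.25 to 0.775 m from the base axis. Payload 4 kg.
Tool frame: the origin (TCP) lies between the finger pads; the fingertips stand 25 mm ahead of it and the grasp point (between the pads) lies 6 mm ahead of it (robot.tip_reach is the z of the fingertips in the tool frame, in m); z points along the fingers, y is the line along which they close (so a half turn about z gives the same grasp; the last joint's range is limited). The gripper opens to 94 mm and grips with 3 to 60 N. Pads are 16 mm wide; open, the fingers measure 119 mm over their backs; the gripper's body (75 mm by 177 mm) begins 78 mm behind the grasp point.
Start: joints at [-1.346, 0.087, 1.371, -0, 1.684, -0.103], TCP at [0.177, -0.521, 0.231] pointing down, gripper open.
Joint ranges: [-3.1, 3.1], [-0.76, 2.03], [0.27, 2.55], [-1.08, 4.22], [0.17, 2.65], [-2.57, 2.57]. Speed limits (rad/s): [2.79, 2.79, 3.14, 3.14, 3.14, 3.14].

### API

Orientations are given as [roll, pitch, yaw] about the fixed x, y, z axes, in that order (R = Rz(yaw) Ry(pitch) Rx(roll)).
In Python, from bench import robot gives the robot as it stands. The module is installed in compiled form; this text tells all that it offers.
- The arm moves only by the shell command python3 -m handwheel 'ROWS'. ROWS is JSON, a list of rows, each a list of 3 entries, a list of its own where there are three numbers: the turn, a rotation vector about the world's x, y, z in units of 90 degrees (1.0 is 90 degrees), then the shift along the world's x, y, z in units of 0.05 m (1.0 is 0.05 m), then the closure, from 0 (fully open) to 1 (shut). A call has 1 to 5 rows; each row shifts and turns the commanded pose from where the row before left it; what a row does not reach is not made up. A row lasts 1/10 s, in which the tool goes at most 50 mm and 8.59 degrees, less where a joint would pass 70% of its speed; a pose out of reach is approached as far as the arm can. A call with a number of a shift or a turn outside -1 to 1 is refused whole. A call with a gripper value outside its range is refused whole. The fingers move at their own pace and stop on an object; the grip force is fixed at half the most. Time passes only in rows, so rows that do not move let the fingers close. It gives the time, the measured TCP pose, the force, the opening and the grip force at its end, in the units of the state.
- robot.get_obs(): the state, without advancing time (a new reading comes with each control period).
- robot.snapshot(name): name is "scene" or "top"; returns (picture, depth): 420x560x3 uint8, red, green, blue; 420x560 float32, m along the optical axis (not along the pixel's ray), 0 where there is no reading.
- robot.calibration(name): a dict with "mtx" (3x3 intrinsics, pixels), "extrinsics" (4x4, takes a point from camera to world coordinates). Camera axes: x right, y down, z forward; pixel columns grow to the right and rows downward; lengths in m; the calibration is good to about 2 mm. A picture is of the moment at which its call begins. calibration takes no time and is no camera call.
- robot.close_job(): hands the job in; it is judged then, once.
Trained networks look in the newest picture that a camera, given by its name, has taken for a name from the list of things; names that differ only in an ending like _2 or _b are one class to them, and where a whole thing is asked for, a point or a joint stands for the part that bears it (a point fixed in the world has none). Each returns a list of dicts, best first, with "p" (0 to 1); they miss things now and then, are a little off and sometimes report something else, mostly with a low value. They report only what shows in the picture. A call takes as long as a camera call. They do not tell look-alikes from the thing itself.
- robot.boxes_of(query, camera): "bbox" ([left, top, right, bottom] in pixels, round what is visible of it).
The state is a dict: "time": time; "joint_positions": joint angles; "qvel": joint speeds; "joint_torque": joint torques, N m; "tool_pos": TCP position; "ee_rot": TCP orientation; "wrist_force": force on the tool from outside, world axes, zero at the start; "wrist_torque": the same for the moment, N m; "width": finger opening in m; "finger_force": force on a finger pad.
Only numpy, scipy, OpenCV 4.12 (cv2) and the standard library are available. Lean on these libraries where they do the work, as an engineer would, in place of code of your own. Each camera call takes 0.05 s, during which the arm holds its last target. There are 200 camera calls.

### The job

The spring-jaw holder must be packed with the spacer that fits snugly: try spacers from the rack in its slot from above until you find one that goes fully down to the floor without forcing, in the middle of the slot's length, and is gripped by the sprung jaw rather than standing loose. Leave that one in place and the other two hanging in rack pockets, and do not disturb the wash bottle, beaker and carton.

Things in the scene. Friction and masses are not known exactly. Their poses are not given: they have to be found in the camera images.
- holder: Fixed spring-jaw holder, dark steel base 76 x 150 x 10 mm. Origin: underside of base, in the plane of the fixed jaw's face, mid-length of the slot. x runs along the slot, y across it into the fixed aluminium jaw (64 mm long in x, 30 mm deep, 47 mm high, face at y = 0). The slot is on the y < 0 side: floor at z = 10 mm, open at the top and both ends.
- slot_edge (a point): Mid-length of the slot in the plane of the fixed jaw's face, at the top of the jaws (z = 47 mm); axes as the holder's. Both jaws have rounded lead-in lips of 10 mm radius. A spacer that suits needs 3 to 15 N of push while its taper spreads the jaws, then slides with light drag, without play between the jaws; too thin: hardly any push, and sideways play; too thick: it stops hard, foot within 20 mm below this point.
- clamp: Grey housing with black knob on the holder's base, opposite the fixed jaw; origin and axes coincide with the holder's. Carries the white sprung jaw (64 mm long, 47 mm high) on two rods. At rest its face is 6.3 to 14.5 mm from the fixed face, set beforehand, different each time, not measured. It yields only 3.6 mm, spring 6 N at rest rising to 8 N, then a hard stop.
- rack: Fixed grey storage block 64 x 172 x 50 mm (x, y, z), origin at the centre of its underside. Three equal vertical through pockets 40 mm (x) by 20 mm (y) at y = -60, 0 and +60 mm, in each of which one spacer hangs by its collar, the collar's underside on the block's top (z = 50 mm).
- wash_bottle: White squeeze wash bottle, 63 x 93 x 194 mm, origin at the underside. A bystander.
- beaker: Clear beaker, 54 mm wide, 69 mm high, origin at the underside. A bystander.
- carton: Small white carton 40 x 40 x 70 mm, origin at the underside. A bystander.
- thin_grip (a point): Centre of the blue grip block (22 x 22 x 46 mm high) of the thin spacer (150 g). x along the blade's width, y across its thickness. Collar 48 x 28 x 4 mm, underside 27 mm below this point; then an aluminium blade 36 mm wide, 9 mm thick, 42 mm long, foot 69 mm below this point, tapered 2.6 mm a side over 7 mm. Height of this point: 77 mm in the rack, 79 mm with the foot on the slot's floor.
- middle_grip (a point): Centre of the yellow grip block (22 x 22 x 46 mm high) of the middle spacer (150 g). x along the blade's width, y across its thickness. Collar 48 x 28 x 4 mm, underside 27 mm below this point; then an aluminium blade 36 mm wide, 12 mm thick, 42 mm long, foot 69 mm below this point, tapered 2.6 mm a side over 7 mm. Height of this point: 77 mm in the rack, 79 mm with the foot on the slot's floor.
- thick_grip (a point): Centre of the red grip block (22 x 22 x 46 mm high) of the thick spacer (150 g). x along the blade's width, y across its thickness. Collar 48 x 28 x 4 mm, underside 27 mm below this point; then an aluminium blade 36 mm wide, 15 mm thick, 42 mm long, foot 69 mm below this point, tapered 2.6 mm a side over 7 mm. Height of this point: 77 mm in the rack, 79 mm with the foot on the slot's floor.
There are look-alikes about, which are no part of the job. What is shaped like the part that bears middle_grip but green is not meant.

How it is judged:
By the outcome, as a careful person would: the job done as asked, in the order asked, and still so for the second after the job is handed in, with the robot touching nothing.
It also fails if it takes over 72 s, if anything falls off the work surface, if the arm or the gripper's body presses on something with over 40 N, if the wrist force passes 120 N, or if a joint passes its speed limit or range.

## Working session

There is one attempt and no reset: what is moved stays moved. The work goes in short steps, Python scripts to look and compute and a shell command to move; the robot and the scene stay as the last step left them, time stands still between calls to the robot, and variables do not carry over. Pictures are saved under pics/ and viewed, at most 10 in all, crops included, and the job is handed in when it is done.

```bash
mkdir -p pics
cat > h.py <<'E'
import numpy as np, cv2
from bench import robot
def cloud(name):
    im,d=robot.snapshot(name); c=robot.calibration(name); K=np.array(c["mtx"]); T=np.array(c["extrinsics"])
    v,u=np.mgrid[:d.shape[0],:d.shape[1]]
    P=np.stack([(u-K[0,2])/K[0,0]*d,(v-K[1,2])/K[1,1]*d,d],-1)@T[:3,:3].T+T[:3,3]
    P[d==0]=np.nan
    return im,d,P
E
python3 - <<'E'
from h import *
for n in("scene","top"):
    im,d,P=cloud(n); cv2.imwrite(f"pics/{n}0.png",im[...,::-1]); np.savez(f"/tmp/{n}.npz",im=im,P=P)
    print(n,np.array(robot.calibration(n)["extrinsics"]).round(3).tolist(), robot.calibration(n)["mtx"][0])
    for q in("holder","clamp","rack","thin_grip","middle_grip","thick_grip","carton","beaker","wash_bottle"):
        for b in robot.boxes_of(q,n)[:3]:
            x0,y0,x1,y1=[int(t) for t in b["bbox"]]; 
            print(q,round(b["p"],2),(x0,y0,x1,y1),P[(y0+y1)//2,(x0+x1)//2].round(3))
E
```

```text
scene [[-0.84, -0.238, 0.488, 0.005], [-0.543, 0.407, -0.735, 0.868], [-0.024, -0.882, -0.47, 0.578], [0.0, 0.0, 0.0, 1.0]] [441.61112703   0.         277.61099494]
clamp 0.6 (243, 222, 279, 255) [0.518 0.168 0.049]
rack 0.97 (322, 179, 369, 216) [ 0.44  -0.115  0.052]
thin_grip 0.54 (350, 159, 359, 179) [ 0.47  -0.235  0.083]
middle_grip 0.95 (375, 172, 398, 209) [ 0.353 -0.185  0.065]
middle_grip 0.79 (329, 178, 346, 196) [ 0.465 -0.115  0.076]
thick_grip 0.56 (343, 168, 356, 189) [ 0.457 -0.173  0.082]
carton 0.69 (232, 289, 253, 333) [0.404 0.392 0.048]
beaker 0.96 (235, 179, 250, 208) [0.689 0.013 0.057]
beaker 0.28 (229, 287, 254, 331) [0.405 0.393 0.053]
wash_bottle 0.37 (340, 165, 351, 190) [ 0.47  -0.176  0.081]
top [[0.085, -0.976, 0.2, 0.307], [-0.996, -0.083, 0.019, 0.038], [-0.002, -0.201, -0.98, 1.278], [0.0, 0.0, 0.0, 1.0]] [394.53290812   0.         276.47998942]
holder 0.63 (221, 200, 270, 228) [0.536 0.16  0.047]
holder 0.62 (164, 239, 185, 253) [0.413 0.365 0.07 ]
clamp 0.61 (241, 204, 271, 224) [0.545 0.128 0.012]
rack 0.83 (325, 238, 379, 255) [ 0.46  -0.179  0.068]
thin_grip 0.48 (368, 237, 378, 254) [ 0.466 -0.239  0.089]
middle_grip 0.46 (349, 274, 369, 287) [ 0.358 -0.2    0.094]
middle_grip 0.45 (330, 234, 338, 248) [ 0.466 -0.119  0.103]
thick_grip 0.44 (350, 237, 357, 250) [ 0.466 -0.177  0.095]
carton 0.66 (167, 240, 188, 256) [0.408 0.355 0.071]
beaker 0.65 (224, 142, 246, 168) [0.705 0.203 0.118]
beaker 0.59 (294, 159, 311, 179) [ 0.708 -0.01   0.02 ]
wash_bottle 0.93 (224, 142, 246, 169) [0.705 0.203 0.118]
wash_bottle 0.22 (351, 233, 358, 252) [ 0.469 -0.18   0.093]
```

View pics/scene0.png

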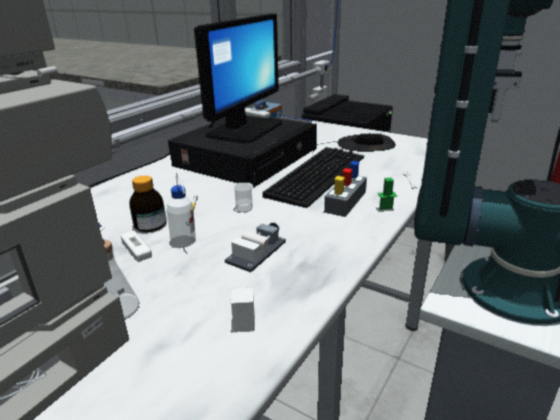

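View pics/top0.png

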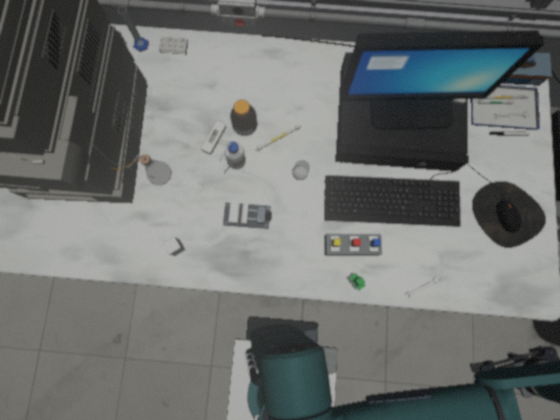

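The scene picture shows the rack at about (345,195) with yellow, red and blue grips, and the green look-alike at (387,195). The holder is at (255,245). The top view has the rack at (352,244) and the holder at (247,215), with the knob on the right (-y side).

Run:
```python
from h import *
for n in("scene","top"):
    f=np.load(f"/tmp/{n}.npz"); im,P=f["im"],f["P"]; hsv=cv2.cvtColor(im,cv2.COLOR_RGB2HSV); H,S,V=[hsv[...,i].astype(int) for i in range(3)]
    x,y,z=P[...,0],P[...,1],P[...,2]
    R=(abs(x-.465)<.07)&(abs(y+.177)<.12)
    for c,m in dict(yellow=(H>18)&(H<35),red=(H<8)|(H>172),blue=(H>105)&(H<130)).items():
        k=R&m&(S>110)&(z>.06)&(z<.11); t=k&(z>.094)
        print(n,c,k.sum(),np.nanmin(P[k],0).round(4),np.nanmax(P[k],0).round(4),"top",t.sum(),np.median(P[t],0).round(4) if t.any() else "")
    k=R&(z>.043)&(z<.058); r=cv2.minAreaRect(P[k][:,:2].astype(np.float32)*1000); print(n,"rack",k.sum(),r)
    Hd=(abs(x-.54)<.08)&(abs(y-.15)<.12)
    k=Hd&(z>.005)&(z<.015); print("base",cv2.minAreaRect(P[k][:,:2].astype(np.float32)*1000),k.sum())
    k=Hd&(z>.006); print("all",cv2.minAreaRect(P[k][:,:2].astype(np.float32)*1000),k.sum())
    k=Hd&(z>.04)&(z<.056); p=P[k]
    print("jaws",k.sum(),cv2.minAreaRect(p[:,:2].astype(np.float32)*1000), np.histogram(p[:,1],bins=np.arange(.1,.24,.005)))
    o=(160,60) if 0 else None
    a=(190,280,200,300) if n=="scene" else (190,240,210,285)
im=np.load("/tmp/scene.npz")["im"][205:275,215:300]; a=cv2.resize(im,None,fx=6,fy=6,interpolation=2)
im=np.load("/tmp/top.npz")["im"][190:240,215:280]; b=cv2.resize(im,None,fx=4,fy=4,interpolation=2)
c=np.zeros((420,510+260,3),np.uint8); c[:420,:510]=a; c[:200,510:]=b
im=np.load("/tmp/top.npz")["im"][222:267,320:385];c[210:390,510:]=cv2.resize(im,None,fx=4,fy=4,interpolation=2)
cv2.imwrite("pics/crop.png",c[...,::-1])
```

```text
scene yellow 142 [ 0.4525 -0.175   0.061 ] [ 0.4782 -0.11    0.1029] top 42 [ 0.4622 -0.1191  0.0999]
scene red 112 [ 0.4567 -0.1934  0.0609] [ 0.4797 -0.1709  0.1028] top 39 [ 0.4672 -0.1794  0.0998]
scene blue 97 [ 0.4626 -0.2523  0.0607] [ 0.4842 -0.2299  0.1027] top 33 [ 0.4745 -0.2392  0.0996]
scene rack 462 ((469.0733642578125, -184.8267822265625), (65.05411529541016, 177.317138671875), 4.508067607879639)
base ((539.0072631835938, 163.83135986328125), (78.33802032470703, 149.29981994628906), 0.590561032295227) 530
all ((537.8902587890625, 158.42726135253906), (159.89100646972656, 78.32179260253906), 89.64752197265625) 1634
jaws 594 ((539.2453002929688, 147.59979248046875), (138.26702880859375, 66.52435302734375), 89.82645416259766) (array([16, 21, 22, 22, 36, 16,  0,  0,  0,  0,  0, 25, 38, 42, 68, 25,  0,
        9, 29, 40, 36, 38, 82,  7,  0,  0,  0]), array([0.1  , 0.105, 0.11 , 0.115, 0.12 , 0.125, 0.13 , 0.135, 0.14 ,
       0.145, 0.15 , 0.155, 0.16 , 0.165, 0.17 , 0.175, 0.18 , 0.185,
       0.19 , 0.195, 0.2  , 0.205, 0.21 , 0.215, 0.22 , 0.225, 0.23 ,
       0.235]))
t
[... 393 characters left out ...]
534143447876)
base ((540.4194946289062, 149.75857543945312), (154.5096435546875, 222.7495880126953), 0.21850962936878204) 476
all ((549.2303466796875, 146.82461547851562), (135.22781372070312, 217.86788940429688), 0.662059485912323) 1047
jaws 425 ((540.5601806640625, 144.73007202148438), (64.8633041381836, 133.79656982421875), 0.14921081066131592) (array([19, 19, 24, 21, 14,  0,  0,  0,  0,  0,  8, 29, 33, 28, 18,  0, 20,
       31, 34, 28, 32, 31, 11,  0,  0,  0,  0]), array([0.1  , 0.105, 0.11 , 0.115, 0.12 , 0.125, 0.13 , 0.135, 0.14 ,
       0.145, 0.15 , 0.155, 0.16 , 0.165, 0.17 , 0.175, 0.18 , 0.185,
       0.19 , 0.195, 0.2  , 0.205, 0.21 , 0.215, 0.22 , 0.225, 0.23 ,
       0.235]))
```

View pics/crop.png

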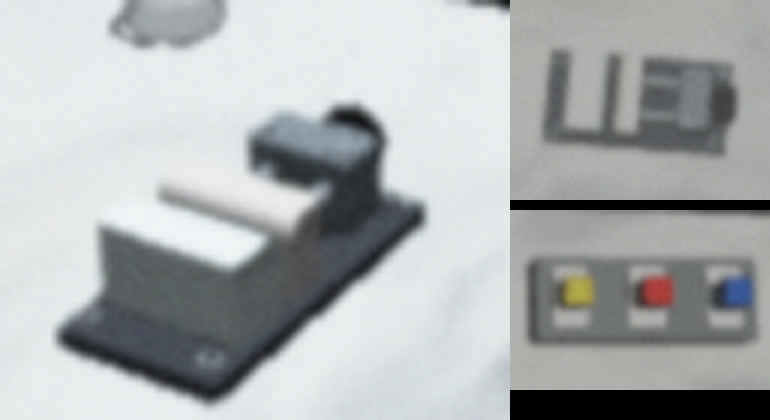

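Crop: the slot between the white sprung jaw and the fixed jaw is visible, at about y≈0.178 with a gap near 9 mm. I'll try yellow (middle) first because its result rules out one side either way.

```bash
cat >> h.py <<'E'
def st():
    o=robot.get_obs(); print({k:np.round(o[k],4).tolist() for k in("time","tool_pos","ee_rot","wrist_force","wrist_torque","width","finger_force")})
E
python3 - <<'E'
from h import *
from scipy.spatial.transform import Rotation as Ro
o=robot.get_obs(); st(); R=Ro.from_euler("xyz",o["ee_rot"]); print(R.as_matrix().round(3))
for yaw in (4.6,184.6):
    a=np.radians(yaw); G=Ro.from_matrix(np.array([[np.sin(a),0,0],[0,0,0],[0,0,0]])*0+np.column_stack([[np.cos(a),np.sin(a),0],[np.sin(a),-np.cos(a),0],[0,0,-1]]))
    print(yaw,(G*R.inv()).as_rotvec()/(np.pi/2))
print("shift to yellow",(np.array([.4645,-.127,.086])-o["tool_pos"])/.05)
E
```

```text
{'time': 1.0, 'tool_pos': [0.1771, -0.5207, 0.2305], 'ee_rot': [3.1415, -0.0, 0.3278], 'wrist_force': [0.5022, 0.6487, 0.1258], 'wrist_torque': [-0.0083, -0.0304, -0.0111], 'width': 0.0941, 'finger_force': 0.0}
[[ 0.947  0.322  0.   ]
 [ 0.322 -0.947 -0.   ]
 [ 0.     0.    -1.   ]]
4.6 [ 7.90419858e-05  2.16802477e-05 -1.57551970e-01]
184.6 [-3.15336278e-05  1.14965502e-04  1.84244803e+00]
shift to yellow [ 5.74852996  7.87478132 -2.8901394 ]
```

```bash
python3 -m handwheel '[[[0,0,-0.04],[0.52,0.72,0],0.55],[[0,0,-0.04],[0.52,0.72,0],0.55],[[0,0,-0.04],[0.52,0.72,0],0.55],[[0,0,-0.038],[0.52,0.72,0],0.55],[[0,0,0],[0.52,0.72,0],0.55]]'
python3 -m handwheel '[[[0,0,0],[0.52,0.72,0],0.55],[[0,0,0],[0.52,0.72,0],0.55],[[0,0,0],[0.52,0.72,0],0.55],[[0,0,0],[0.52,0.72,0],0.55],[[0,0,0],[0.52,0.72,0],0.55]]'
```

```text
time: 1.5
tool_pos: [0.3078, -0.3393, 0.2307]
ee_rot: [3.141, -0.0, 0.078]
wrist_force: [0.6, 0.4, -0.1]
width: 0.0575
finger_force: 0.0
time: 2.0
tool_pos: [0.4379, -0.1591, 0.2308]
ee_rot: [3.141, -0.001, 0.08]
wrist_force: [0.4, -0.6, 0.0]
width: 0.0424
finger_force: 0.0
```

```bash
python3 -m handwheel '[[[0,0,0],[0.53,0.65,0],0.55],[[0,0,0],[0,0,-0.8],0.55],[[0,0,0],[0,0,-0.8],0.55],[[0,0,0],[0,0,0],0.55]]'
python3 - <<'E'
from h import *
st()
im,d,P=cloud("scene"); a=cv2.resize(im[110:215,300:410],None,fx=5,fy=5,interpolation=2); cv2.imwrite("pics/app.png",a[...,::-1])
E
```

```text
time: 2.4
tool_pos: [0.4596, -0.126, 0.1441]
ee_rot: [-3.136, 0.012, 0.081]
wrist_force: [-0.8, -0.1, 0.3]
width: 0.0426
finger_force: 0.0
{'time': 2.4, 'tool_pos': [0.4596, -0.126, 0.1441], 'ee_rot': [-3.1356, 0.0123, 0.0808], 'wrist_force': [-0.7915, -0.1464, 0.2605], 'wrist_torque': [-0.0149, -0.0191, -0.0142], 'width': 0.0426, 'finger_force': 0.0}
```

View pics/app.png

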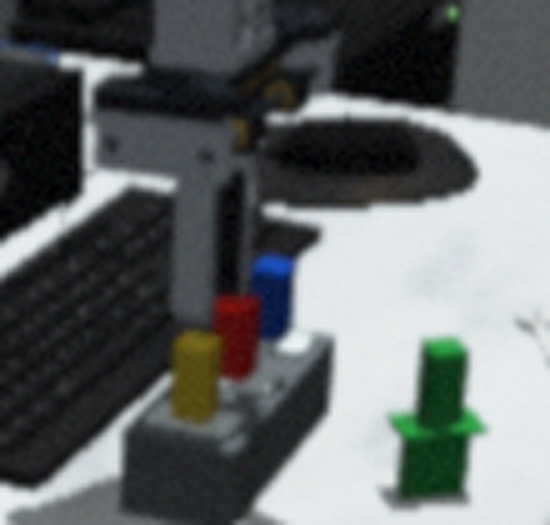

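The crop shows yellow at (197,375) and the gripper apparently behind it. I'll check that against the projected TCP before descending.

Run:
```python
from h import *
from scipy.spatial.transform import Rotation as Ro
st(); o=robot.get_obs(); R=Ro.from_euler("xyz",o["ee_rot"]).as_matrix(); t=np.array(o["tool_pos"])
im,d,P=cloud("scene");c=robot.calibration("scene");K=np.array(c["mtx"]);T=np.linalg.inv(c["extrinsics"])
def px(p): q=T[:3,:3]@p+T[:3,3]; q=K@q; return (q[:2]/q[2]).round(1)
for l in([0,0,0],[0,.021,.025],[0,-.021,.025],[0,.033,.025],[0,-.033,.025]): print(l,px(t+R@np.array(l)))
for u,v in((338,168),(336,150),(340,150),(346,160),(330,145),(339,185)):print(u,v,P[v,u].round(3))
st()
```

```text
{'time': 2.45, 'tool_pos': [0.4616, -0.1272, 0.1478], 'ee_rot': [-3.1385, 0.0064, 0.0801], 'wrist_force': [-0.0285, -0.4668, -0.4659], 'wrist_torque': [0.0754, 0.0217, -0.0217], 'width': 0.0426, 'finger_force': 0.0}
[0, 0, 0] [341.3 160.6]
[0, 0.021, 0.025] [343.8 166.8]
[0, -0.021, 0.025] [338.  172.3]
[0, 0.033, 0.025] [345.4 165.3]
[0, -0.033, 0.025] [336.3 173.9]
338 168 [ 0.454 -0.093  0.141]
336 150 [ 0.462 -0.093  0.188]
340 150 [ 0.45  -0.092  0.191]
346 160 [ 0.458 -0.15   0.143]
330 145 [ 0.724 -0.59   0.002]
339 185 [ 0.459 -0.115  0.083]
{'time': 2.5, 'tool_pos': [0.4633, -0.1282, 0.1506], 'ee_rot': [-3.1411, 0.0011, 0.0795], 'wrist_force': [-0.2189, -0.4217, 0.1662], 'wrist_torque': [0.0341, -0.0122, -0.0012], 'width': 0.0426, 'finger_force': 0.0}
```

The projection matches; it was only low perspective. Descending and gripping.

```bash
python3 -m handwheel '[[[0,0,0],[0.02,0.02,-0.5],0.55],[[0,0,0],[0,0,-0.5],0.55],[[0,0,0],[0,0,-0.3],0.55],[[0,0,0],[0,0,0],0.55],[[0,0,0],[0,0,0],0.55]]'
python3 -m handwheel '[[[0,0,0],[0,0,0],1],[[0,0,0],[0,0,0],1],[[0,0,0],[0,0,0],1],[[0,0,0],[0,0,0],1],[[0,0,0],[0,0,0],1]]'
```

```text
time: 3.0
tool_pos: [0.4662, -0.1282, 0.0882]
ee_rot: [3.14, -0.004, 0.079]
wrist_force: [-0.2, -0.9, 0.4]
width: 0.0422
finger_force: 0.0
time: 3.5
tool_pos: [0.4653, -0.1273, 0.0867]
ee_rot: [3.141, -0.002, 0.08]
wrist_force: [-0.6, 1.3, 4.6]
width: 0.0219
finger_force: 30.0
```

```bash
python3 -m handwheel '[[[0,0,0],[0,0,0.5],1],[[0,0,0],[0,0,0.9],1],[[0,0,0],[0,0,0.9],1],[[0,0,-0.047],[0.2,0.8,0],1],[[0,0,0],[0.2,0.8,0],1]]'
python3 -m handwheel '[[[0,0,0],[0.22,0.9,0],1],[[0,0,0],[0.22,0.9,0],1],[[0,0,0],[0.22,0.9,0],1],[[0,0,0],[0.22,0.9,0],1],[[0,0,0],[0.22,0.87,0],1]]'
python3 -m handwheel '[[[0,0,0],[0,0,-0.6],1],[[0,0,0],[0,0,-0.5],1],[[0,0,0],[0,0,0],1],[[0,0,0],[0,0,0],1]]'
python3 - <<'E'
from h import *
im,d,P=cloud("scene"); a=cv2.resize(im[130:265,200:310],None,fx=5,fy=4.4,interpolation=2); cv2.imwrite("pics/ins.png",a[...,::-1]); st()
x,y,z=P[...,0],P[...,1],P[...,2]
hs=cv2.cvtColor(im,cv2.COLOR_RGB2HSV); k=(hs[...,0]>18)&(hs[...,0]<35)&(hs[...,1]>110)&(abs(x-.54)<.05)&(abs(y-.17)<.06)
print(P[k].min(0),P[k].max(0),np.median(P[k],0))
E
```

```text
time: 4.0
tool_pos: [0.4854, -0.0474, 0.202]
ee_rot: [3.141, -0.003, 0.001]
wrist_force: [0.5, 0.2, -2.2]
width: 0.022
finger_force: 30.0
time: 4.5
tool_pos: [0.5392, 0.1781, 0.1993]
ee_rot: [3.141, 0.002, 0.006]
wrist_force: [0.7, -0.7, -2.0]
width: 0.0219
finger_force: 30.0
time: 4.9
tool_pos: [0.539, 0.176, 0.1446]
ee_rot: [3.141, 0.002, 0.006]
wrist_force: [0.2, 1.0, -0.2]
width: 0.0219
finger_force: 30.0
{'time': 4.95, 'tool_pos': [0.5399, 0.1761, 0.1461], 'ee_rot': [3.1415, -0.0006, 0.0054], 'wrist_force': [0.1072, 0.061, -1.4786], 'wrist_torque': [0.0419, -0.0348, 0.0302], 'width': 0.0218, 'finger_force': 29.9996}
[0.50523175 0.14334889 0.11527069] [0.54328175 0.21422692 0.31172129] [0.52765924 0.179104   0.15773725]
```

View pics/ins.png

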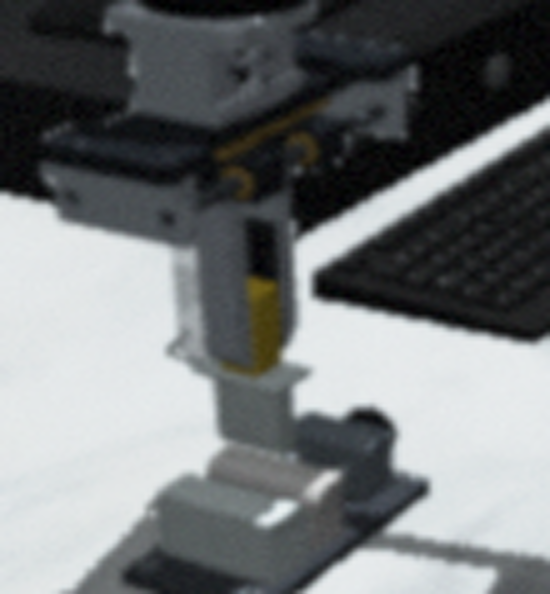

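The blade hangs straight over the slot, foot at crop (255,440). Descending in small steps.

```bash
python3 -m handwheel '[[[0,0,0],[0,0,-0.4],1],[[0,0,0],[0,0,-0.1],1],[[0,0,0],[0,0,0],1],[[0,0,0],[0,0,0],1]]'
python3 -m handwheel '[[[0,0,0],[0,0,-0.04],1],[[0,0,0],[0,0,-0.04],1],[[0,0,0],[0,0,0],1],[[0,0,0],[0,0,0],1]]'
python3 -m handwheel '[[[0,0,0],[0,0,-0.04],1],[[0,0,0],[0,0,-0.04],1],[[0,0,0],[0,0,0],1],[[0,0,0],[0,0,0],1]]'
```

```text
time: 5.35
tool_pos: [0.5402, 0.1766, 0.122]
ee_rot: [-3.141, -0.002, 0.006]
wrist_force: [0.0, 1.6, -0.9]
width: 0.0218
finger_force: 30.0
time: 5.75
tool_pos: [0.5406, 0.1783, 0.1181]
ee_rot: [-3.137, -0.004, 0.006]
wrist_force: [0.8, 6.3, 3.0]
width: 0.0217
finger_force: 30.0
time: 6.15
tool_pos: [0.5407, 0.1781, 0.1142]
ee_rot: [-3.138, -0.004, 0.006]
wrist_force: [0.6, 5.0, 3.4]
width: 0.022
finger_force: 30.0
```

```bash
python3 -m handwheel '[[[0,0,0],[0,0.04,0],1],[[0,0,0],[0,0,0],1],[[0,0,0],[0,0,0],1]]'
python3 -m handwheel '[[[0,0,0],[0,0,-0.04],1],[[0,0,0],[0,0,-0.04],1],[[0,0,0],[0,0,0],1],[[0,0,0],[0,0,0],1]]'
```

```text
time: 6.45
tool_pos: [0.5407, 0.1784, 0.1142]
ee_rot: [-3.141, -0.004, 0.006]
wrist_force: [-0.1, 2.9, 5.8]
width: 0.0217
finger_force: 30.0
time: 6.85
tool_pos: [0.5411, 0.1776, 0.1109]
ee_rot: [3.14, -0.005, 0.006]
wrist_force: [0.2, 0.7, 7.8]
width: 0.022
finger_force: 30.0
```

```bash
python3 -m handwheel '[[[0,0,0],[0,0,-0.04],1],[[0,0,0],[0,0,-0.04],1],[[0,0,0],[0,0,0],1],[[0,0,0],[0,0,0],1]]'
python3 -m handwheel '[[[0,0,0],[0,0,-0.04],1],[[0,0,0],[0,0,-0.04],1],[[0,0,0],[0,0,0],1],[[0,0,0],[0,0,0],1]]'
```

```text
time: 7.25
tool_pos: [0.5415, 0.1776, 0.1098]
ee_rot: [3.14, -0.007, 0.005]
wrist_force: [-3.4, -0.2, 17.1]
width: 0.022
finger_force: 30.0
time: 7.65
tool_pos: [0.5423, 0.1776, 0.1086]
ee_rot: [3.14, -0.01, 0.006]
wrist_force: [-5.5, -2.0, 25.0]
width: 0.0222
finger_force: 30.0
```

The middle stops hard at about 17 mm with 25 N, so it is too thick (this also matches the seen gap of about 8.5 mm). I'll take it back to its pocket and try the thin one.

```bash
python3 -m handwheel '[[[0,0,0],[0,-0.03,0.3],1],[[0,0,0],[0,0,0.8],1],[[0,0,0],[0,0,0.9],1],[[0,0,0],[0,0,0],1],[[0,0,0],[0,0,0],1]]'
python3 - <<'E'
from h import *
im,d,P=cloud("scene"); st()
o=robot.get_obs(); t=np.array(o["tool_pos"]); x,y,z=P[...,0],P[...,1],P[...,2]
k=(abs(x-t[0])<.03)&(abs(y-t[1])<.016)&(z<t[2]-.03)&(z>.06); p=P[k]
print("blade",k.sum(),p.min(0),np.percentile(p[:,2],[0,2,5]),(np.array([.4646,-.127])-t[:2])/.05, t[2]-p[:,2].min())
E
```

```text
time: 8.15
tool_pos: [0.5398, 0.1759, 0.2008]
ee_rot: [3.14, -0.001, 0.005]
wrist_force: [-0.8, -0.9, -3.3]
width: 0.0217
finger_force: 30.0
{'time': 8.2, 'tool_pos': [0.5389, 0.1759, 0.1988], 'ee_rot': [3.1394, 0.0027, 0.0053], 'wrist_force': [0.0548, -0.2486, -3.0781], 'wrist_torque': [0.0524, 0.0449, -0.012], 'width': 0.022, 'finger_force': 29.9991}
blade 307 [0.51439576 0.16135182 0.12232607] [0.12232607 0.12381492 0.12572002] [-1.48541762 -6.05797853] 0.07646841764186929
```

```bash
python3 -m handwheel '[[[0,0,0.047],[-0.2,-0.8,0],1],[[0,0,0],[-0.22,-0.9,0],1],[[0,0,0],[-0.22,-0.9,0],1],[[0,0,0],[-0.22,-0.9,0],1],[[0,0,0],[-0.22,-0.9,0],1]]'
python3 -m handwheel '[[[0,0,0],[-0.22,-0.9,0],1],[[0,0,0],[-0.22,-0.78,0],1],[[0,0,0],[0,0,-0.9],1],[[0,0,0],[0,0,0],1],[[0,0,0],[0,0,0],1]]'
python3 -m handwheel '[[[0,0,0],[0,0,-0.4],1],[[0,0,0],[0,0,-0.3],1],[[0,0,0],[0,0,0],1],[[0,0,0],[0,0,0],1]]'
```

```text
time: 8.7
tool_pos: [0.4832, -0.0449, 0.1971]
ee_rot: [-3.141, 0.006, 0.08]
wrist_force: [0.0, -0.5, -1.7]
width: 0.0219
finger_force: 30.0
time: 9.2
tool_pos: [0.4616, -0.1266, 0.1526]
ee_rot: [-3.139, 0.007, 0.079]
wrist_force: [0.2, 0.6, -1.1]
width: 0.022
finger_force: 30.0
time: 9.6
tool_pos: [0.4647, -0.1269, 0.1221]
ee_rot: [3.14, -0.002, 0.081]
wrist_force: [-0.8, -0.6, -1.7]
width: 0.0218
finger_force: 30.0
```

```bash
python3 -m handwheel '[[[0,0,0],[0,0,-0.3],1],[[0,0,0],[0,0,-0.3],1],[[0,0,0],[0,0,-0.08],1],[[0,0,0],[0,0,0],1],[[0,0,0],[0,0,0],1]]'
python3 -m handwheel '[[[0,0,0],[0,0,0],0.55],[[0,0,0],[0,0,0],0.55],[[0,0,0],[0,0,0],0.55]]'
python3 -m handwheel '[[[0,0,0],[0,0,0.6],0.55],[[0,0,0],[0,0,0.9],0.55],[[0,0,0],[0,0,0.3],0.55],[[0,0,0],[0,0,0],0.55]]'
python3 - <<'E'
from h import *
im,d,P=cloud("scene"); cv2.imwrite("pics/rk.png",cv2.resize(im[130:220,300:410],None,fx=5,fy=5,interpolation=2)[...,::-1])
x,y,z=P[...,0],P[...,1],P[...,2];hs=cv2.cvtColor(im,cv2.COLOR_RGB2HSV);H,S=hs[...,0],hs[...,1]
for c,m in dict(yellow=(H>18)&(H<35),blue=(H>105)&(H<130)).items():
    k=m&(S>110)&(abs(x-.468)<.05)&(abs(y+.187)<.1)&(z>.095)&(z<.11);print(c,np.median(P[k],0).round(4))
E
```

```text
time: 10.1
tool_pos: [0.4645, -0.1275, 0.088]
ee_rot: [3.14, -0.002, 0.08]
wrist_force: [0.0, 0.3, -0.9]
width: 0.0219
finger_force: 30.0
time: 10.4
tool_pos: [0.464, -0.1274, 0.0872]
ee_rot: [3.141, -0.001, 0.08]
wrist_force: [-0.1, -0.4, 0.2]
width: 0.041
finger_force: 0.0
time: 10.8
tool_pos: [0.4655, -0.128, 0.1803]
ee_rot: [3.138, -0.007, 0.08]
wrist_force: [-0.1, -0.4, -0.1]
width: 0.0423
finger_force: 0.0
yellow [ 0.4626 -0.1219  0.0997]
blue [ 0.474  -0.2379  0.0996]
```

View pics/rk.png

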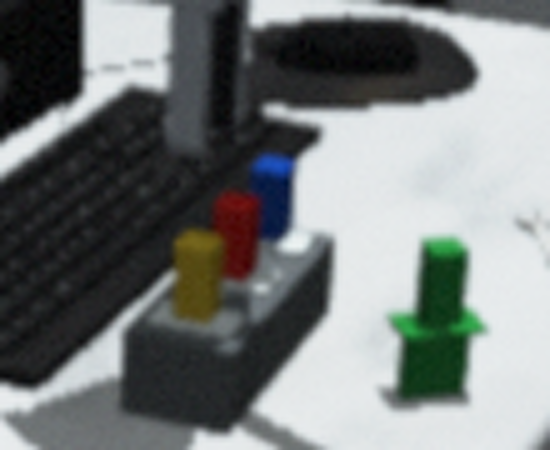

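Yellow hangs again in its pocket at (200,275). Next is blue (272,195).

```bash
python3 -m handwheel '[[[0,0,0],[0.07,-0.8,0],0.55],[[0,0,0],[0.07,-0.8,0],0.55],[[0,0,0],[0.06,-0.78,0],0.55],[[0,0,0],[0,0,-0.6],0.55],[[0,0,0],[0,0,0],0.55]]'
python3 -m handwheel '[[[0,0,0],[0,0,-0.5],0.55],[[0,0,0],[0,0,-0.4],0.55],[[0,0,0],[0,0,-0.3],0.55],[[0,0,0],[0,0,0],0.55],[[0,0,0],[0,0,0],0.55]]'
python3 -m handwheel '[[[0,0,0],[0,0,0],1],[[0,0,0],[0,0,0],1],[[0,0,0],[0,0,0],1],[[0,0,0],[0,0,0],1]]'
```

```text
time: 11.35
tool_pos: [0.4702, -0.2452, 0.14]
ee_rot: [-3.134, 0.01, 0.078]
wrist_force: [-1.3, 0.5, -1.3]
width: 0.0422
finger_force: 0.0
time: 11.85
tool_pos: [0.4733, -0.2454, 0.0864]
ee_rot: [-3.141, 0.001, 0.08]
wrist_force: [0.3, 0.3, -0.7]
width: 0.0424
finger_force: 0.0
time: 12.25
tool_pos: [0.474, -0.2464, 0.0875]
ee_rot: [3.141, -0.001, 0.08]
wrist_force: [0.3, 0.0, 3.2]
width: 0.0219
finger_force: 30.0
```

```bash
python3 -m handwheel '[[[0,0,0],[0,0,0.5],1],[[0,0,0],[0,0,0.9],1],[[0,0,0],[0,0,0.9],1],[[0,0,-0.047],[0.13,0.8,0],1],[[0,0,0],[0.13,0.9,0],1]]'
python3 -m handwheel '[[[0,0,0],[0.15,0.9,0],1],[[0,0,0],[0.15,0.9,0],1],[[0,0,0],[0.15,0.9,0],1],[[0,0,0],[0.15,0.9,0],1],[[0,0,0],[0.15,0.9,0],1]]'
python3 -m handwheel '[[[0,0,0],[0.15,0.9,0],1],[[0,0,0],[0.15,0.9,0],1],[[0,0,0],[0.15,0.48,0],1],[[0,0,0],[0,0,-0.8],1],[[0,0,0],[0,0,0],1]]'
python3 -m handwheel '[[[0,0,0],[0,0,-0.5],1],[[0,0,0],[0,0,-0.2],1],[[0,0,0],[0,0,0],1],[[0,0,0],[0,0,0],1]]'
python3 -m handwheel '[[[0,0,0],[0,0,-0.1],1],[[0,0,0],[0,0,-0.06],1],[[0,0,0],[0,0,0],1],[[0,0,0],[0,0,0],1]]'
```

```text
time: 12.75
tool_pos: [0.4874, -0.1619, 0.2036]
ee_rot: [3.14, -0.004, 0.001]
wrist_force: [-0.1, 0.4, -1.8]
width: 0.0217
finger_force: 30.0
time: 13.25
tool_pos: [0.5238, 0.0655, 0.2013]
ee_rot: [3.141, 0.0, 0.006]
wrist_force: [1.2, 0.2, -1.5]
width: 0.0217
finger_force: 30.0
time: 13.75
tool_pos: [0.5428, 0.1779, 0.155]
ee_rot: [3.139, 0.013, 0.008]
wrist_force: [-1.1, 0.5, -1.8]
width: 0.0216
finger_force: 30.0
time: 14.15
tool_pos: [0.547, 0.1773, 0.1275]
ee_rot: [-3.142, -0.001, 0.005]
wrist_force: [-0.7, -0.4, -0.6]
width: 0.0219
finger_force: 30.0
time: 14.55
tool_pos: [0.5466, 0.1778, 0.1187]
ee_rot: [3.142, -0.0, 0.006]
wrist_force: [0.4, -0.2, -1.3]
width: 0.0218
finger_force: 30.0
```

Correcting x, which I overshot by 7 mm, then continuing down.

```bash
python3 -m handwheel '[[[0,0,0],[-0.14,0,0.1],1],[[0,0,0],[0,0,0],1],[[0,0,0],[0,0,0],1]]'
python3 -m handwheel '[[[0,0,0],[0,0,-0.1],1],[[0,0,0],[0,0,-0.06],1],[[0,0,0],[0,0,-0.06],1],[[0,0,0],[0,0,0],1],[[0,0,0],[0,0,0],1]]'
python3 -m handwheel '[[[0,0,0],[0,0,-0.04],1],[[0,0,0],[0,0,-0.04],1],[[0,0,0],[0,0,0],1],[[0,0,0],[0,0,0],1]]'
```

```text
time: 14.85
tool_pos: [0.5396, 0.1779, 0.1242]
ee_rot: [-3.141, -0.001, 0.006]
wrist_force: [0.5, 0.6, -1.2]
width: 0.022
finger_force: 30.0
time: 15.35
tool_pos: [0.5398, 0.1789, 0.1128]
ee_rot: [-3.139, -0.001, 0.006]
wrist_force: [0.3, 5.3, 1.2]
width: 0.0221
finger_force: 30.0
time: 15.75
tool_pos: [0.5398, 0.1784, 0.1083]
ee_rot: [-3.14, -0.001, 0.006]
wrist_force: [0.6, 5.3, 0.2]
width: 0.0211
finger_force: 30.0
```

```bash
python3 -m handwheel '[[[0,0,0],[0,0.03,0],1],[[0,0,0],[0,0,-0.04],1],[[0,0,0],[0,0,-0.04],1],[[0,0,0],[0,0,0],1],[[0,0,0],[0,0,0],1]]'
python3 -m handwheel '[[[0,0,0],[0,0,-0.04],1],[[0,0,0],[0,0,-0.04],1],[[0,0,0],[0,0,0],1],[[0,0,0],[0,0,0],1]]'
python3 -m handwheel '[[[0,0,0],[0,0,-0.04],1],[[0,0,0],[0,0,-0.04],1],[[0,0,0],[0,0,0],1],[[0,0,0],[0,0,0],1]]'
```

```text
time: 16.25
tool_pos: [0.5396, 0.1787, 0.1039]
ee_rot: [3.14, 0.0, 0.006]
wrist_force: [1.0, 1.1, -0.4]
width: 0.0218
finger_force: 30.0
time: 16.65
tool_pos: [0.5395, 0.1787, 0.1002]
ee_rot: [3.14, 0.0, 0.006]
wrist_force: [0.8, -0.9, 0.9]
width: 0.0219
finger_force: 30.0
time: 17.05
tool_pos: [0.5396, 0.1787, 0.0963]
ee_rot: [3.14, 0.0, 0.006]
wrist_force: [0.7, -2.9, 2.0]
width: 0.0218
finger_force: 30.0
```

```bash
python3 -m handwheel '[[[0,0,0],[0,-0.02,-0.04],1],[[0,0,0],[0,0,-0.04],1],[[0,0,0],[0,0,-0.04],1],[[0,0,0],[0,0,0],1],[[0,0,0],[0,0,0],1]]'
python3 -m handwheel '[[[0,0,0],[0,0,-0.04],1],[[0,0,0],[0,0,-0.02],1],[[0,0,0],[0,0,0],1],[[0,0,0],[0,0,0],1]]'
```

```text
time: 17.55
tool_pos: [0.5395, 0.1786, 0.09]
ee_rot: [-3.141, 0.0, 0.006]
wrist_force: [0.5, 0.6, 0.3]
width: 0.0218
finger_force: 30.0
time: 17.95
tool_pos: [0.5396, 0.1786, 0.0895]
ee_rot: [-3.141, -0.001, 0.006]
wrist_force: [-2.4, -0.3, 9.4]
width: 0.0217
finger_force: 30.0
```

On the floor. Testing for sideways play.

```bash
python3 -m handwheel '[[[0,0,0],[0,0.04,0.04],1],[[0,0,0],[0,0,0],1],[[0,0,0],[0,0,0],1],[[0,0,0],[0,0,0],1]]'
python3 -m handwheel '[[[0,0,0],[0,-0.08,0],1],[[0,0,0],[0,0,0],1],[[0,0,0],[0,0,0],1],[[0,0,0],[0,0,0],1]]'
python3 -m handwheel '[[[0,0,0],[0,0.04,-0.04],1],[[0,0,0],[0,0,0],1],[[0,0,0],[0,0,0],1]]'
```

```text
time: 18.35
tool_pos: [0.5396, 0.1788, 0.0895]
ee_rot: [3.139, 0.0, 0.005]
wrist_force: [0.6, -4.9, 4.3]
width: 0.0217
finger_force: 30.0
time: 18.75
tool_pos: [0.5395, 0.1782, 0.0896]
ee_rot: [-3.138, -0.0, 0.006]
wrist_force: [0.0, 5.5, 2.0]
width: 0.0219
finger_force: 30.0
time: 19.05
tool_pos: [0.5396, 0.1786, 0.0895]
ee_rot: [-3.141, -0.001, 0.006]
wrist_force: [-2.0, 0.8, 10.6]
width: 0.022
finger_force: 30.0
```

No play: 0.6 mm of motion, and 5 N resistance each way. The thin spacer fits; releasing it.

```bash
python3 -m handwheel '[[[0,0,0],[0,0,0],0.55],[[0,0,0],[0,0,0],0.55],[[0,0,0],[0,0,0],0.55],[[0,0,0],[0,0,0],0.55]]'
python3 -m handwheel '[[[0,0,0],[0,0,0.5],0.55],[[0,0,0],[0,0,0.9],0.55],[[0,0,0],[0,0,0.9],0.55],[[0,0,0],[-0.5,-0.6,0.3],0.55],[[0,0,0],[-0.5,-0.8,0],0.55]]'
python3 -m handwheel '[[[0,0,0],[-0.4,-0.8,0],0.55],[[0,0,0],[-0.4,-0.8,0],0.55],[[0,0,0],[0,0,0],0.55]]'
python3 - <<'E'
from h import *
im,d,P=cloud("scene"); cv2.imwrite("pics/end.png",cv2.resize(im[150:340,200:410],None,fx=3.5,fy=3,interpolation=2)[...,::-1])
i2,d2,P2=cloud("top")
for a,Q in((im,P),(i2,P2)):
    hs=cv2.cvtColor(a,cv2.COLOR_RGB2HSV);k=(hs[...,0]>105)&(hs[...,0]<130)&(hs[...,1]>110)&(abs(Q[...,0]-.54)<.05)&(abs(Q[...,1]-.17)<.05)
    k&=Q[...,2]>.095
    p=Q[k]; print(k.sum(),np.median(p,0).round(4) if k.any() else "")
    x,y,z=[Q[...,i] for i in range(3)]; j=(z>.04)&(z<.052)&(abs(x-.54)<.06)&(y>.185)&(y<.212);print("jaw x",np.percentile(x[j],[1,99]).round(4))
E
```

```text
time: 19.45
tool_pos: [0.5391, 0.178, 0.0866]
ee_rot: [3.141, 0.002, 0.006]
wrist_force: [0.0, -0.1, 0.0]
width: 0.0421
finger_force: 0.0
time: 19.95
tool_pos: [0.491, 0.1086, 0.2212]
ee_rot: [-3.141, -0.007, 0.009]
wrist_force: [-0.5, -0.5, -0.4]
width: 0.0423
finger_force: 0.0
time: 20.25
tool_pos: [0.4478, 0.0247, 0.2175]
ee_rot: [3.139, 0.0, -0.0]
wrist_force: [0.3, 0.4, 0.3]
width: 0.0423
finger_force: 0.0
63 [0.5358 0.1857 0.1007]
jaw x [0.5056 0.5709]
27 [0.5389 0.1755 0.1019]
jaw x [0.5097 0.5715]
```

View pics/end.png

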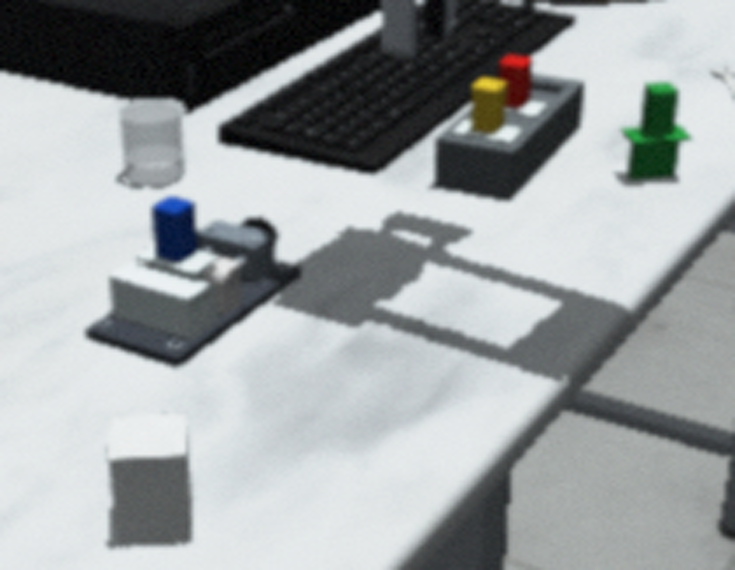

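The blue spacer stands seated in the holder at (175,230), mid-length, with its top at about 0.102 m as expected. Yellow and red hang in the rack, and the beaker and carton are undisturbed.

```bash
python3 -c "
from bench import robot
print(robot.close_job())"
```

```text
the job is handed in; nothing more can be done
None
```

The thin (blue) spacer is seated on the slot floor at mid-length and gripped by the sprung jaw; the middle (yellow) one stopped hard when tried and is back in its pocket, the thick (red) one was never moved, and the job is handed in.

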